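Reload the spit warmer on the feast table

TASK

Swing the lamp arm clear of the spit warmer, draw the spent short-handled spits out of the rack and lay them flat on the wooden board, then push every long-handled spit that lies on the table through a pair of holes in the rack until its handle is up against the front plate. When all that is done, swing the lamp back over the rack. The porcelain handles crack if squeezed hard, so hold them lightly, and leave the bottle, the teacup and the bowl where they are.

Things in the scene. Friction and masses are not known exactly. Their poses are not given: they have to be found in the camera images.
- warmer: Fixed steel spit warmer; origin under its middle at table height, +x away from the robot (turned a little). Two parallel upright plates 6 mm thick, 210 mm wide, 100 mm high: front face of the front plate at x = -25 mm, rear face of the back plate at x = +25. Three 15 mm round holes in each, in line along x, 70 mm above the table at y = -70, 0, +70. Base 8 mm thick, x -75 to 35, y -195 to 105.
- hole1 (a point): mouth centre of the hole at y = -70 mm (right, seen from the robot) in the front face of the warmer's front plate; axes as the warmer's.
- hole2 (a point): mouth centre of the middle hole (y = 0) in the front face of the front plate. A spit fully home has its handle's end face on this front face, the long handle's centre then 40 mm in front of it and the tip 90 mm behind it, 40 mm out of the back plate; let go, it droops by about 0.1 rad and stays.
- hole3 (a point): mouth centre of the hole at y = +70 mm (left) in the front face of the front plate.
- lamp (a joint): angle of the lamp's swing arm about its upright post: 0 = arm along the warmer's +y, lamp over the rack's handle side; grows as the arm swings clockwise seen from above, its lamp end moving away from the robot; about 1.2 rad is clear of the rack; stops at -0.05 and 1.5. Light friction, about 1 N at the knob; stays where left.
- lamp_knob (a point): centre of the upright round black knob on the lamp arm's end, 16 mm diameter, 155 mm from the hinge axis; it stands free from 209 to 257 mm above the table, this point at 232 mm. Under it the copper shade (90 mm diameter) hangs down to 156 mm above the table, over the place of the handles.
- lamp_hinge (a point): the lamp arm's upright hinge axis at arm height, 203 mm above the table; the post below is 14 mm thick and stands at x = -60, y = -155 mm in the warmer's frame.
- board_top (a point): centre of the upper face of a loose plain wooden board, 220 mm (its x) by 160 mm (its y) by 14 mm thick, 0.5 kg, lying on the table right of the warmer (-y).
- long1_grip (a point): loose spit with long handle; the point is the centre of its handle: porcelain, 24 x 24 mm in section, 80 mm long. A steel tube, 10 mm diameter, 90 mm long, runs on from its end along +x. About 0.12 kg, balances inside the handle, so it lies level. Starts on the table left (+y) of the warmer, tube pointing away from the robot, handle centre 12 mm up. The handle cracks if pinched over 60 N a finger. May be absent.
- long1_tip (a point): tip of that spit (long1), 130 mm ahead of the handle's centre along +x; axes as the spit's.
- long2_grip (a point): loose spit with long handle; the point is the centre of its handle: porcelain, 24 x 24 mm in section, 80 mm long. A steel tube, 10 mm diameter, 90 mm long, runs on from its end along +x. About 0.12 kg, balances inside the handle, so it lies level. Starts on the table left (+y) of the warmer, tube pointing away from the robot, handle centre 12 mm up. The handle cracks if pinched over 60 N a finger. May be absent.
- long2_tip (a point): tip of that spit (long2), 130 mm ahead of the handle's centre along +x; axes as the spit's.
- long3_grip (a point): loose spit with long handle; the point is the centre of its handle: porcelain, 24 x 24 mm in section, 80 mm long. A steel tube, 10 mm diameter, 90 mm long, runs on from its end along +x. About 0.12 kg, balances inside the handle, so it lies level. Starts on the table left (+y) of the warmer, tube pointing away from the robot, handle centre 12 mm up. The handle cracks if pinched over 60 N a finger. May be absent.
- long3_tip (a point): tip of that spit (long3), 130 mm ahead of the handle's centre along +x; axes as the spit's.
- short1_grip (a point): loose spent spit; the point is the centre of its handle, porcelain, 24 x 24 mm in section but only 56 mm long; steel tube 10 mm by 90 mm on along +x. It starts in the warmer through the right hole (hole1) and the hole behind, nearly home, drooping slightly. The handle cracks if pinched over 60 N a finger. May be absent.
- short2_grip (a point): loose spent spit; the point is the centre of its handle, porcelain, 24 x 24 mm in section but only 56 mm long; steel tube 10 mm by 90 mm on along +x. It starts in the warmer through the middle hole (hole2) and the hole behind, nearly home, drooping slightly. The handle cracks if pinched over 60 N a finger. May be absent.
- short3_grip (a point): loose spent spit; the point is the centre of its handle, porcelain, 24 x 24 mm in section but only 56 mm long; steel tube 10 mm by 90 mm on along +x. It starts in the warmer through the left hole (hole3) and the hole behind, nearly home, drooping slightly. The handle cracks if pinched over 60 N a finger. May be absent.
- sauce: bystander: sauce bottle, 60 mm diameter, 150 mm tall, origin at its underside; leave it alone.
- teacup: bystander: white teacup, 72 mm diameter, 70 mm tall, origin at its underside; leave it alone.
- bowl: bystander: small blue-white bowl, 90 mm diameter, 45 mm tall, origin at its underside; leave it alone.
Things that resemble listed ones, but are neither listed nor needed, are in the scene too. What is shaped like the part that bears short2_grip but purple or yellow is not meant.

How it is judged:
On the way, in this order (a step that is already met when the one before it is completed fails the run):
1. the lamp arm is swung clear of the rack (over 1.05 rad) (value of joint lamp above 1.05 rad), for 0.2 s.
2. every short spit lies on the board and every long spit is home in the rack (x of long1_tip in the frame of warmer between 0.051 and 0.075 m and y of long1_tip in the frame of warmer between -0.088 and 0.088 m and z of long1_tip in the frame of warmer between 0.057 and 0.083 m and z of long1_grip in the frame of warmer between 0.05 and 0.085 m and angle between the x axis of each of long1_tip, long2_tip, long3_tip and the x axis of warmer, either way round below 0.2 rad and x of long2_tip in the frame of warmer between 0.051 and 0.075 m and y of long2_tip in the frame of warmer between -0.088 and 0.088 m and z of long2_tip in the frame of warmer between 0.057 and 0.083 m and z of long2_grip in the frame of warmer between 0.05 and 0.085 m and x of long3_tip in the frame of warmer between 0.051 and 0.075 m and y of long3_tip in the frame of warmer between -0.088 and 0.088 m and z of long3_tip in the frame of warmer between 0.057 and 0.083 m and z of long3_grip in the frame of warmer between 0.05 and 0.085 m and x of short1_grip in the frame of board_top between -0.105 and 0.105 m and y of short1_grip in the frame of board_top between -0.075 and 0.075 m and z of short1_grip in the frame of board_top between 0.006 and 0.018 m and linear speed of each of short1, short2, short3 below 0.03 m/s and x of short2_grip in the frame of board_top between -0.105 and 0.105 m and y of short2_grip in the frame of board_top between -0.075 and 0.075 m and z of short2_grip in the frame of board_top between 0.006 and 0.018 m and x of short3_grip in the frame of board_top between -0.105 and 0.105 m and y of short3_grip in the frame of board_top between -0.075 and 0.075 m and z of short3_grip in the frame of board_top between 0.006 and 0.018 m), for 0.2 s.
3. the lamp is back over the rack (under 0.25 rad) (value of joint lamp below 0.25 rad), for 0.2 s.
At the end, for the whole second after the job is handed in: Every long spit passes through a front and a back hole, handle within 14 mm of the front plate; every short spit lies at rest on the board, its handle centre 5 mm or more inside the edges; the lamp arm is back over the rack, within 0.25 rad of zero (all of step 2 and value of joint lamp below 0.25 rad and velocity of joint lamp below 0.1 rad/s); the robot touches nothing.
It fails at once if a porcelain handle is pinched with more than about 60 N by each finger (125 N for the two together) (contact force between the fingers and long1 above 125 N or contact force between the fingers and long2 above 125 N or contact force between the fingers and long3 above 125 N or contact force between the fingers and short1 above 125 N or contact force between the fingers and short2 above 125 N or contact force between the fingers and short3 above 125 N).
It fails at once if the bottle, the teacup or the bowl is moved more than 40 mm (distance of any of sauce, teacup, bowl from where it was at the start of the episode above 0.04 m).
Of long1, long2, long3 only 2 to 3 are there at a start; the rules pass over those that are not, and their reading is None.
Of short1, short2, short3 only 2 to 2 are there at a start; the rules pass over those that are not, and their reading is None.
At some moment in a run one of board, long1, long2, long3 may be knocked a few centimetres aside while the robot is not near it.
Once in a run the grip may slacken for a moment while it holds something.
It also fails if it takes over 210 s, if anything falls off the work surface, if the arm or the gripper's body presses on something with over 40 N, if the wrist force passes 120 N, or if a joint passes its speed limit or range.

ROBOT

A 6-joint arm with a two-finger parallel gripper is mounted at the origin on the work surface. World frame = base frame: x ahead of the robot, y to its left, z up, the work surface at z = 0. Lengths are in m, angles in rad, forces in N, time in s.
With the tool pointing down it reaches from about 0.375 to 0.9 m from the base axis. Payload 3.1 kg.
Tool frame: the origin (TCP) lies at the very end of the fingers, on their centre line; the grasp point (between the pads) lies 19 mm behind it (manip.pinch_z is the distance from the TCP to the grasp point, in m); z points along the fingers, y is the direction in which the jaws open and shut (so a half turn about z gives the same grasp; the last joint's range is limited). The gripper opens to 85 mm and grips with 20 to 120 N. Pads are 22 mm wide; open, the fingers measure 114 mm over their backs; the gripper's body (76 mm by 85 mm) begins 54 mm behind the grasp point. The pads swing forward as they close: fully open they stand 13 mm farther back than shut.
Start: joints at [-1.321, 0.527, 1.433, -0, 1.181, -0.178], TCP at [0.26, -0.568, 0.231] pointing down, gripper open.
Joint ranges: [-3.08, 3.08], [-0.75, 2.2], [0.22, 2.44], [-1.43, 4.57], [0, 2.65], [-2.85, 2.85]. Speed limits (rad/s): [2.79, 2.79, 3.14, 3.14, 3.14, 3.14].

INTERFACE

Orientations are given as a unit quaternion [x, y, z, w].
In Python, from station import manip gives the robot as it stands.
- The arm moves only by the tool drive_tool, never from a script. Its argument "increments" is a list of rows, each a list of 7 numbers: the closure in counts, from 0 (fully open) to 255 (shut), then the shift along the tool's x, y, z in cm, then the turn, a rotation vector about the tool's x, y, z in rad. A call has 1 to 20 rows; each row is the pose to reach, as a shift and turn from the pose commanded when the call began, along the tool's axes at that moment; what a row does not reach only later rows make up. A row lasts 1/10 s, in which the tool goes at most 50 mm and 8.59 degrees, less where a joint would pass 70% of its speed; a pose out of reach is approached as far as the arm can. A call with a gripper value outside its range is refused whole. The fingers move at their own pace and stop on an object; "force" is the grip in N (left out, the last holds). Time passes only in rows, so rows that repeat a pose let the fingers close. It gives the time, the measured TCP pose, the force and the opening at its end, in the units of the state.
- manip.sense(): the state, without advancing time (a new reading comes with each control period).
- manip.snapshot(name): name is "scene" or "top" or "wrist"; returns the picture (384x512x3 uint8, red, green, blue); there is no depth.
- manip.camera_model(name): a dict with "mtx" (3x3 intrinsics, pixels), "cam_to_world" (4x4, takes a point from camera to world coordinates). Camera axes: x right, y down, z forward; pixel columns grow to the right and rows downward; lengths in m; the calibration is good to about 2 mm. A picture is of the moment at which its call begins: read the wrist's pose just before it. camera_model takes no time and is no camera call; for the wrist camera it gives the pose at the moment of the call.
- manip.sign_off(): hands the job in, once; it reports no verdict.
The state is a dict: "t": time; "q": joint angles; "qd": joint speeds; "tau": joint torques, N m; "tcp_pos": TCP position; "tool_rot": TCP orientation; "force": force on the tool from outside, world axes, zero at the start; "ft_torque": the same for the moment, N m; "finger_gap": opening from 0.0 (shut) to 1.0 (fully open).
Only numpy, scipy, OpenCV 4.12 (cv2) and the standard library are available. Lean on these libraries where they do the work, as an engineer would, in place of code of your own. Each camera call takes 0.05 s, during which the arm holds its last target. There are 200 camera calls.

## Working session

There is one attempt and no reset: what is moved stays moved. The work goes in short steps, Python scripts to look and compute and a tool call to move; the robot and the scene stay as the last step left them, time stands still between calls to the robot, and variables do not carry over. Pictures are saved under pics/ and viewed, about 12 in all and at most 16, crops included, and the job is handed in when it is done.

Besides the shell and the picture viewer there is one more tool, called after "Request:" in YAML: its name, and indented under it one key for each argument. drive_tool: Moves the arm, as the interface text tells. Its arguments: {"type":"object","properties":{"increments":{"type":"array","items":{"type":"array","items":{"type":"number"}}},"force":{"type":"number"}},"required":["increments"]}

```bash
ls; mkdir -p pics; python3 - <<'E'
from station import manip
import cv2,numpy as np
print(manip.sense(), manip.pinch_z)
for n in("scene","top"):
    im=manip.snapshot(n); cv2.imwrite(f"pics/{n}0.png",im[:,:,::-1])
    m=manip.camera_model(n); print(n,np.round(m["mtx"],1).tolist(),np.round(m["cam_to_world"],4).tolist())
a=cv2.imread("pics/top0.png");b=cv2.imread("pics/scene0.png")
cv2.imwrite("pics/top0x.png",cv2.resize(a,(800,600),interpolation=cv2.INTER_CUBIC))
cv2.imwrite("pics/scene0x.png",cv2.resize(b,(800,600),interpolation=cv2.INTER_CUBIC))
E
```

```text
pics
{'t': 0.0, 'q': array([-1.32046811e+00,  5.28460903e-01,  1.43392217e+00, -1.90915900e-05,
        1.18136531e+00, -1.78472364e-01]), 'qd': array([ 3.05383992e-04, -1.61334105e-03,  4.41186481e-05,  6.17385890e-04,
        6.81404334e-04, -6.84881111e-04]), 'tau': array([-1.52652323e-03, -4.42351234e+01, -1.78027689e+01, -1.90808678e-04,
        8.63697322e-03,  6.51300411e-06]), 'tcp_pos': array([ 0.25971971, -0.56769207,  0.23033052]), 'tool_rot': array([ 9.77102824e-01,  2.12764914e-01, -4.75386289e-05, -1.07685395e-03]), 'force': array([-0.28902425,  0.09450056,  0.74297311]), 'ft_torque': array([-0.02405922,  0.00911828, -0.00569976]), 'finger_gap': 1.0009633975108703} 0.0187
scene [[383.5, 0.0, 254.0], [0.0, 383.5, 192.0], [0.0, 0.0, 1.0]] [[-0.5722, 0.6218, -0.5347, 1.0684], [0.82, 0.4229, -0.3858, 0.4295], [-0.0138, -0.6592, -0.7519, 0.9136], [0.0, 0.0, 0.0, 1.0]]
top [[453.7, 0.0, 250.8], [0.0, 453.7, 194.5], [0.0, 0.0, 1.0]] [[0.0049, -0.9929, 0.1186, 0.3361], [-0.9999, -0.0061, -0.0099, 0.0637], [0.0106, -0.1186, -0.9929, 1.6478], [0.0, 0.0, 0.0, 1.0]]
```

View pics/top0x.png

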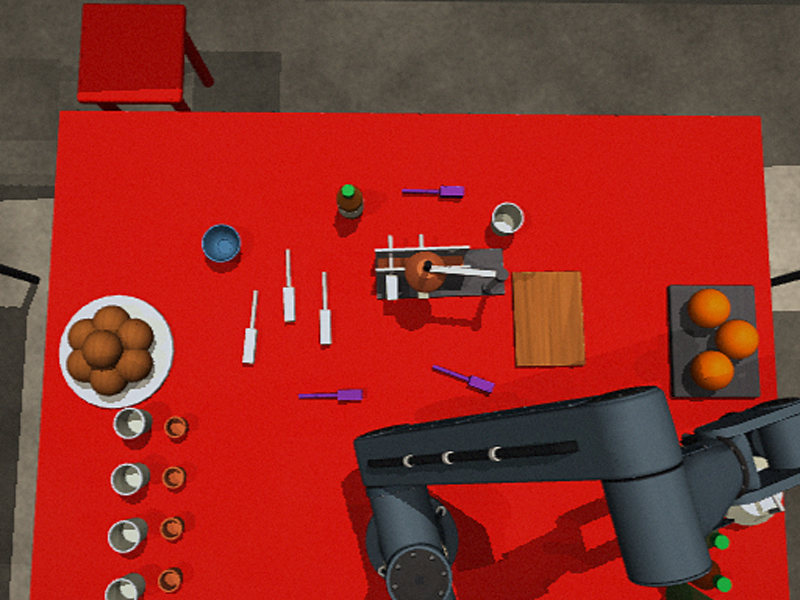

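View pics/scene0x.png

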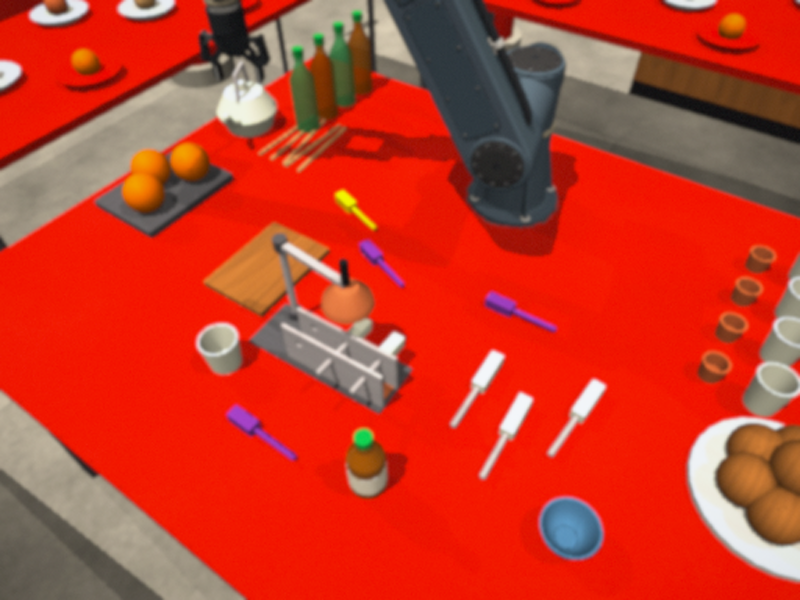

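Top view: three long spits (800-px image: handles at 249,345 / 289,303 / 325,325), warmer at about 375–505 × 247–297, two shorts (left hole, and middle under the lamp), and the board at 514–583 × 270–366. Next I measure the warmer, lamp and board.

```bash
cat > h.py <<'E'
from station import manip
import cv2,numpy as np
from scipy.spatial.transform import Rotation as R
def ray(cm,px):
    K,T=np.array(cm["mtx"]),np.array(cm["cam_to_world"])
    d=T[:3,:3]@np.linalg.solve(K,[px[0],px[1],1.]); return T[:3,3],d
def onz(cm,px,z):
    o,d=ray(cm,px); return (o+d*(z-o[2])/d[2])[:2]
def proj(cm,p):
    K,T=np.array(cm["mtx"]),np.array(cm["cam_to_world"])
    c=K@(T[:3,:3].T@(np.asarray(p,float)-T[:3,3])); return c[:2]/c[2]
def down(yaw):   # tool pointing down; jaw (tool y) axis at world angle yaw-90deg, tool x at yaw
    c,s=np.cos(yaw),np.sin(yaw); return R.from_matrix([[c,s,0],[s,-c,0],[0,0,-1]])
def inc(targets,ref=None):
    """targets: list of (xyz, Rotation) -> increments (cm, rotvec) from measured pose"""
    s=manip.sense(); p=s["tcp_pos"];r=R.from_quat(s["tool_rot"])
    for t,q in targets:
        d=r.inv().apply(np.array(t)-p)*100
        print(np.round(d,2).tolist(), np.round((r.inv()*q).as_rotvec(),3).tolist())
    print("t",round(s["t"],2),"tcp",np.round(p,4),"yaw",np.round(np.arctan2(*r.as_matrix()[[1,0],0]),4),"tilt",np.round(r.as_matrix()[:2,2],4),"F",np.round(s["force"],1),"gap",round(s["finger_gap"],3))
E
python3 - <<'E'
from h import *
im=cv2.imread("pics/top0.png").astype(int); cm=manip.camera_model("top")
b,g,r=im[...,0],im[...,1],im[...,2]
nonred=(~((r>100)&(g<70)&(b<70))).astype(np.uint8)
white=((r>170)&(g>170)&(b>170)).astype(np.uint8)
n,l,st,c=cv2.connectedComponentsWithStats(white)
for i in range(1,n):
    if st[i,4]>15 and 140<c[i][0]<360 and 130<c[i][1]<250:
        pts=np.argwhere(l==i)[:,::-1].astype(np.float32)
        w=np.array([onz(cm,p,0.015) for p in pts]); m=w.mean(0)
        u,s,v=np.linalg.svd(w-m); e=(w-m)@v[0]
        print("white",st[i],np.round(m,3),"ang",np.round(np.arctan(v[0][1]/v[0][0]),3),"len",np.round(np.ptp(e),3), np.round(s/np.sqrt(len(w)),4))
wood=((r>100)&(g>60)&(g<150)&(b<90)&(r<220)).astype(np.uint8); wood[:, :325]=0;wood[:,378:]=0;wood[:170]=0;wood[240:]=0
k=max(cv2.findContours(wood,0,2)[0],key=cv2.contourArea)
w=np.array([onz(cm,p[0],0.014) for p in k],np.float32); print("board",cv2.minAreaRect(w))
x,y=232,152
for (u,v,z) in [(375,297,.008),(505,295,.008),(505,250,.008),(375,250,.1),(470,247,.1),(376,270,.1),(427,266,.257),(502,272,.203),(391,288,.07)]:
    print((u,v,z),np.round(onz(cm,(u*.64,v*.64),z),4))
crop=cv2.imread("pics/top0.png")[140:220,220:350]
cv2.imwrite("pics/c1.png",cv2.resize(crop,(780,480),interpolation=cv2.INTER_CUBIC))
E
```

```text
white [316 142  12   7  52] [ 0.717 -0.213] ang 1.098 len 0.044 [0.0112 0.0052]
white [240 150  60  11 108] [ 0.667 -0.006] ang -1.56 len 0.216 [0.062  0.0081]
white [183 160   3  23  30] [0.617 0.291] ang 0.062 len 0.082 [0.0276 0.0014]
white [241 165  18   8  31] [0.619 0.05 ] ang 1.567 len 0.062 [0.0161 0.0085]
white [275 170  42   7 161] [ 0.612 -0.117] ang 1.488 len 0.15 [0.0417 0.0048]
white [205 174   6  46 166] [0.495 0.204] ang 0.024 len 0.164 [0.0389 0.0055]
white [247 176   7  16  95] [0.571 0.049] ang 0.068 len 0.056 [0.0163 0.0066]
white [181 184   7  21 129] [0.532 0.288] ang 0.044 len 0.074 [0.0224 0.0064]
white [155 186   9  46 171] [0.452 0.375] ang -0.085 len 0.164 [0.041  0.0057]
board ((0.5017058253288269, -0.3166302740573883), (0.2172909528017044, 0.16064390540122986), 1.302268147468567)
(375, 297, 0.008) [0.548  0.0866]
(505, 295, 0.008) [ 0.5547 -0.2171]
(505, 250, 0.008) [ 0.6616 -0.2186]
(375, 250, 0.1) [0.6413 0.0861]
(470, 247, 0.1) [ 0.6495 -0.1249]
(376, 270, 0.1) [0.5964 0.0836]
(427, 266, 0.257) [ 0.5787 -0.0198]
(502, 272, 0.203) [ 0.5766 -0.1782]
(391, 288, 0.07) [0.5606 0.0499]
```

View pics/c1.png

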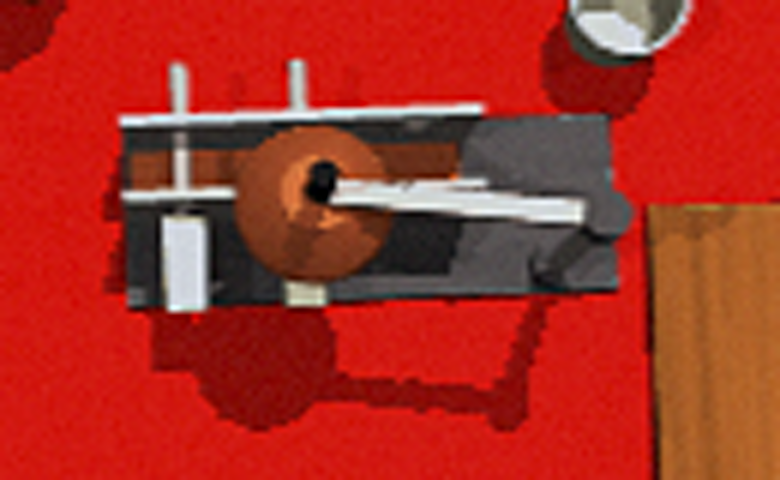

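```bash
python3 - <<'E'
from h import *
s=manip.sense();r=R.from_quat(s["tool_rot"]);m=manip.camera_model("wrist");T=np.array(m["cam_to_world"])
print(np.round(m["mtx"],1).tolist(), np.round(r.inv().apply(T[:3,3]-s["tcp_pos"]),4), np.round(r.inv().as_matrix()@T[:3,:3],3).tolist())
q=down(0.035)
inc([([.40,-.35,.36],q),([.45,-.02,.36],q)])
E
```

```text
[[293.1, 0.0, 250.9], [0.0, 293.1, 188.5], [0.0, 0.0, 1.0]] [ 0.0666 -0.0011 -0.1418] [[-0.001, -0.964, -0.264], [1.0, -0.001, -0.0], [0.0, -0.264, 0.964]]
[21.82, -14.0, -12.92] [-0.002, 0.0, 0.394]
[40.08, -41.93, -12.86] [-0.002, 0.0, 0.394]
t 0.1 tcp [ 0.2597 -0.5678  0.2304] yaw 0.4288 tilt [-0.0005  0.0019] F [ 0.2 -1.  -0.4] gap 1.001
```

Request:
drive_tool:
  increments:
    - [0,0,0,-6,0,0,0.1]
    - [0,3,-3,-13,0,0,0.2]
    - [0,7,-6,-13,0,0,0.3]
    - [0,12,-9,-13,0,0,0.394]
    - [0,16,-12,-13,0,0,0.394]
    - [0,20,-16,-13,0,0,0.394]
    - [0,23,-20,-13,0,0,0.394]
    - [0,27,-24,-13,0,0,0.394]
    - [0,31,-28,-13,0,0,0.394]
    - [0,35,-32,-13,0,0,0.394]
    - [0,39,-36,-13,0,0,0.394]
    - [0,43,-40,-13,0,0,0.394]
    - [0,47,-43,-13,0,0,0.394]
    - [0,51,-47,-13,0,0,0.394]
    - [0,51,-47,-13,0,0,0.394]
    - [0,51,-47,-13,0,0,0.394]

```text
t: 1.7
tcp_pos: [0.5287, 0.0746, 0.3609]
tool_rot: [1.0, 0.019, -0.0, -0.001]
force: [0.6, 0.2, -0.6]
finger_gap: 1.001
```

```bash
python3 - <<'E'
from h import *
q=down(0.035)
inc([([.579,-.02,.28],q)])
cm=manip.camera_model("wrist");im=manip.snapshot("wrist");cv2.imwrite("pics/w1.png",im[:,:,::-1])
import pickle;pickle.dump(cm,open("w1.pkl","wb"))
print(proj(cm,[.579,-.02,.257]))
E
```

```text
[4.67, 9.66, 8.08] [-0.001, 0.0, 0.003]
t 1.7 tcp [0.5287 0.0746 0.3609] yaw 0.0378 tilt [-0.0004  0.0011] F [ 0.6  0.2 -0.6] gap 1.001
[369.06456378 132.55491526]
```

View pics/w1.png

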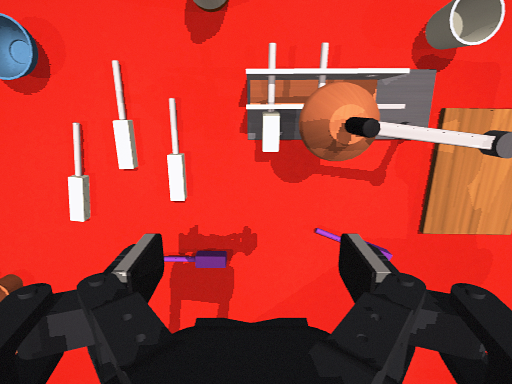

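```bash
python3 - <<'E'
from h import *
import pickle;cm=pickle.load(open("w1.pkl","rb"));im=cv2.imread("pics/w1.png")
sub=im[105:150,335:395].max(2); m=(sub<45).astype(np.uint8)
ys,xs=np.nonzero(m); print(xs.min()+335,xs.max()+335,ys.min()+105,ys.max()+105)
k=np.array([onz(cm,(370,127.5),.257)])[0]; print("knob",k,"hinge",onz(cm,(505,143),.21))
for u,v,z in [(247,71,.1),(410,71,.1),(247,106,.1),(405,106,.1)]: print(u,v,onz(cm,(u,v),z))
inc([([*k,.28],down(.035)),([*k,.22],down(.035))])
E
```

```text
345 379 117 137
knob [ 0.58310332 -0.0201815 ] hinge [ 0.57076817 -0.17496006]
247 71 [0.64058786 0.08504646]
410 71 [ 0.64825399 -0.12392954]
247 106 [0.59736634 0.08360813]
405 106 [ 0.60504473 -0.12511446]
[4.93, 9.97, 8.05] [-0.004, -0.001, 0.005]
[4.92, 10.0, 14.05] [-0.004, -0.001, 0.005]
t 1.75 tcp [0.5298 0.0772 0.3608] yaw 0.0396 tilt [0.0011 0.0042] F [1.2 2.1 0.5] gap 0.998
```

Request:
drive_tool:
  increments:
    - [0,2.5,5,4,0,0,0]
    - [0,4.9,9.5,6,0,0,0]
    - [0,4.9,9.8,8,0,0,0]
    - [0,4.9,9.8,10,0,0,0]
    - [0,4.9,9.8,12,0,0,0]
    - [0,4.9,9.8,14,0,0,0]
    - [0,4.9,9.8,14,0,0,0]
    - [0,4.9,9.8,14,0,0,0]

```text
t: 2.55
tcp_pos: [0.5805, -0.0253, 0.2212]
tool_rot: [1.0, 0.017, -0.001, -0.0]
force: [1.0, -0.3, -0.2]
finger_gap: 1.005
```

```bash
python3 - <<'E'
from h import *
inc([([.583,-.0215,.22],down(.0367))])
cm=manip.camera_model("wrist");im=manip.snapshot("wrist");cv2.imwrite("pics/w2.png",im[:,:,::-1])
E
```

```text
[0.27, -0.37, 0.12] [-0.0, 0.001, -0.002]
t 2.55 tcp [ 0.5805 -0.0253  0.2212] yaw 0.0346 tilt [-0.0011  0.0002] F [ 1.  -0.3 -0.2] gap 1.005
```

View pics/w2.png

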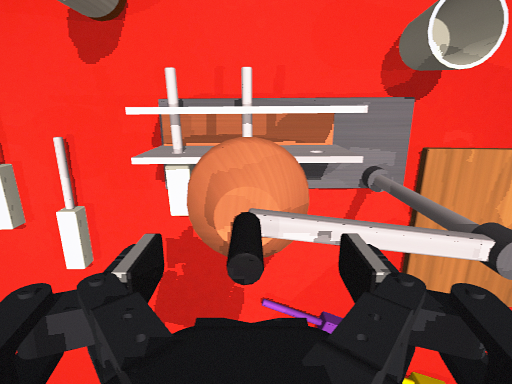

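The knob (245,262) sits between the pads. I close on it lightly and swing.

Request:
drive_tool:
  increments:
    - [120,0.3,-0.3,0,0,0,0]
    - [255,0.3,-0.3,0,0,0,0]
    - [255,0.3,-0.3,0,0,0,0]
    - [255,0.3,-0.3,0,0,0,0]
    - [255,0.3,-0.3,0,0,0,0]
    - [255,0.3,-0.3,0,0,0,0]
    - [255,0.3,-0.3,0,0,0,0]
    - [255,0.3,-0.3,0,0,0,0]
    - [255,0.3,-0.3,0,0,0,0]
  force: 20

```text
t: 3.5
tcp_pos: [0.5837, -0.0226, 0.2217]
tool_rot: [1.0, 0.017, 0.0, 0.001]
force: [-1.7, -4.0, 3.1]
finger_gap: 0.179
```

Request:
drive_tool:
  increments:
    - [255,1.6,0.35,0,0,0,0]
    - [255,3.3,0.8,0,0,0,0]
    - [255,4.7,1.4,0,0,0,0]
    - [255,6.1,2.15,0,0,0,0]
    - [255,7.4,3.05,0,0,0,0]
    - [255,8.55,4.0,0,0,0,0]
    - [255,9.65,5.15,0,0,0,0]
    - [255,10.6,6.35,0,0,0,0]
    - [255,11.4,7.65,0,0,0,0]
    - [255,12.15,9.05,0,0,0,0]
    - [255,12.6,10.1,0,0,0,0]
    - [255,12.95,11.2,0,0,0,0]
    - [255,13.2,12.2,0,0,0,0]
    - [255,13.2,12.2,0,0,0,0]
    - [255,13.2,12.2,0,0,0,0]

```text
t: 5.0
tcp_pos: [0.7252, -0.1375, 0.2217]
tool_rot: [1.0, 0.017, 0.007, -0.001]
force: [10.8, 2.4, -2.2]
finger_gap: 0.178
```

Request:
drive_tool:
  increments:
    - [0,0,0,0,0,0,0]
    - [0,0,0,0,0,0,0]
    - [0,0,0,0,0,0,0]
    - [0,0,0,0,0,0,0]
    - [0,0,0,-3,0,0,0]
    - [0,0,0,-7,0,0,0]
    - [0,-4,-1,-11,0,0,0]
    - [0,-8,-3,-14,0,0,0]
    - [0,-12,-6,-16,0,0,0]
    - [0,-16,-9,-16,0,0,0]
    - [0,-16,-9,-16,0,0,0]
    - [0,-16,-9,-16,0,0,0]

```text
t: 6.2
tcp_pos: [0.5552, -0.0538, 0.3825]
tool_rot: [1.0, 0.018, 0.001, 0.0]
force: [1.2, 0.1, -0.2]
finger_gap: 1.001
```

```bash
python3 - <<'E'
from h import *
import pickle
inc([])
cm=manip.camera_model("wrist");im=manip.snapshot("wrist");cv2.imwrite("pics/w3.png",im[:,:,::-1]);pickle.dump(cm,open("w3.pkl","wb"))
E
```

```text
t 6.2 tcp [ 0.5552 -0.0538  0.3825] yaw 0.0361 tilt [ 0.0013 -0.0002] F [ 1.2  0.1 -0.2] gap 1.001
```

View pics/w3.png

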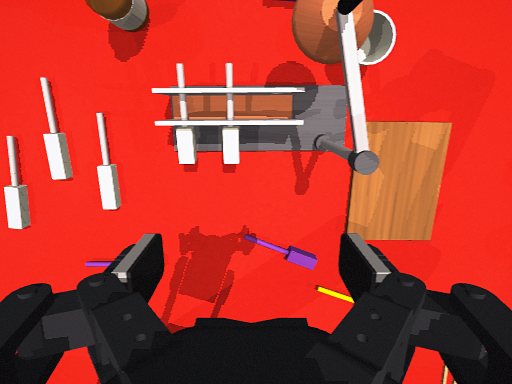

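Lamp is clear (arm now from hinge (365,160) to the knob (348,5)). Both short handles are visible, with tops near (187,146) and (231,146).

```bash
python3 - <<'E'
from h import *
import pickle;cm=pickle.load(open("w3.pkl","rb"));im=cv2.imread("pics/w3.png").astype(int)
white=(im.min(2)>150)
def linefit(u0,u1,v0,v1):
    P=[]
    for u in range(u0,u1):
        vs=np.nonzero(white[v0:v1,u])[0]
        if 3<=len(vs)<=8: P.append((u,v0+vs.mean()))
    P=np.array(P); return P
for nm,(a,b,c,d) in {"back":(160,300,82,97),"front":(160,300,116,128)}.items():
    P=linefit(a,b,c,d); us=np.nonzero(white[c:d].sum(0)>2)[0]; us=us[(us>140)&(us<320)]
    W=np.array([onz(cm,p,.1) for p in P]); f=np.polyfit(W[:,1],W[:,0],1)
    mid=np.polyfit(P[:,0],P[:,1],1)
    e=[onz(cm,(u,np.polyval(mid,u)),.1) for u in (us.min()-.5,us.max()+.5)]
    print(nm,len(P),"slope",np.round(f,4),"ends",np.round(e,4),us.min(),us.max())
for nm,(u0,u1) in {"s3":(174,202),"s2":(218,246)}.items():
    sub=white[131:168,u0:u1]
    print(nm)
    for i in range(0,37,3):
        xs=np.nonzero(sub[i])[0]
        if len(xs): print(131+i,xs.min()+u0,xs.max()+u0,end='; ')
    print()
r,g,b=im[...,2],im[...,1],im[...,0]
wood=((g>70)&(r>100)&(b<110)&(r<235)).astype(np.uint8); wood[:,:345]=0; wood[:115]=0;wood[245:]=0
k=max(cv2.findContours(wood,0,2)[0],key=cv2.contourArea)
print("board",cv2.minAreaRect(np.array([onz(cm,p[0],.014) for p in k],np.float32)))
for p in [(186,127.5),(186,157),(231,127.5),(231,158)]: print(p,onz(cm,p,.076))
E
```

```text
back 129 slope [-0.0423  0.6443] ends [[ 0.6406  0.0869]
 [ 0.6495 -0.1219]] 152 303
front 130 slope [-0.0416  0.6008] ends [[ 0.5972  0.085 ]
 [ 0.606  -0.1254]] 155 303
s3
131 176 191; 134 176 192; 137 177 192; 140 177 192; 143 177 192; 146 177 192; 149 178 193; 152 178 193; 155 178 193; 158 179 193; 161 179 194; 
s2
131 222 238; 134 223 238; 137 223 238; 140 223 238; 143 223 238; 146 223 238; 149 223 238; 152 223 238; 155 224 238; 158 224 238; 161 224 238; 
board ((0.4953464865684509, -0.31594404578208923), (0.22827917337417603, 0.15986062586307526), 1.231026530265808)
(186, 127.5) [0.59043494 0.04581351]
(186, 157) [0.54579958 0.0468435 ]
(231, 127.5) [ 0.59279967 -0.02166322]
(231, 158) [ 0.54667154 -0.0224576 ]
```

Request:
drive_tool:
  increments:
    - [80,0.7,-1.6,5,0,0,0]
    - [80,1.4,-3.2,10,0,0,0]
    - [80,1.4,-3.2,15,0,0,0]
    - [80,1.4,-3.2,20,0,0,0]
    - [80,1.4,-3.2,23,0,0,0]
    - [80,1.4,-3.2,26,0,0,0]
    - [80,1.4,-3.2,29,0,0,0]
    - [80,1.4,-3.2,31,0,0,0]
    - [80,1.4,-3.2,32.9,0,0,0]
    - [80,1.4,-3.2,32.9,0,0,0]
    - [80,1.4,-3.2,32.9,0,0,0]
    - [80,1.4,-3.2,32.9,0,0,0]
  force: 30

```text
t: 7.45
tcp_pos: [0.5709, -0.0232, 0.0527]
tool_rot: [1.0, 0.017, 0.001, 0.0]
force: [-0.3, -1.1, 0.1]
finger_gap: 0.683
```

Request:
drive_tool:
  increments:
    - [255,0,0,0,0,0,0]
    - [255,0,0,0,0,0,0]
    - [255,0,0,0,0,0,0]
    - [255,0,0,0,0,0,0]
    - [255,0,0,0,0,0,0]
    - [255,0,0,0,0,0,0]

```text
t: 8.05
tcp_pos: [0.5701, -0.0226, 0.0531]
tool_rot: [1.0, 0.017, 0.001, 0.0]
force: [-0.1, 0.7, 6.3]
finger_gap: 0.27
```

```bash
python3 - <<'E'
from h import *
import pickle
inc([])
cm=manip.camera_model("wrist");im=manip.snapshot("wrist");cv2.imwrite("pics/w4.png",im[:,:,::-1]);pickle.dump(cm,open("w4.pkl","wb"))
E
```

```text
t 8.05 tcp [ 0.5701 -0.0226  0.0531] yaw 0.0348 tilt [ 0.0015 -0.0004] F [-0.1  0.7  6.3] gap 0.27
```

View pics/w4.png

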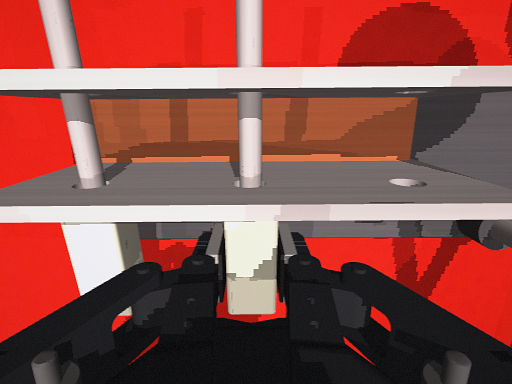

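Short2 is gripped squarely (handle at 228–275 px between the pads), and hole1 is empty. I pull it out along the droop line.

Request:
drive_tool:
  increments:
    - [255,-1,0,0.08,0,0,0]
    - [255,-2.5,0,0.2,0,0,0]
    - [255,-4,0,0.35,0,0,0]
    - [255,-5.5,0,0.5,0,0,0]
    - [255,-7,0,0.6,0,0,0]
    - [255,-8.5,0,0.7,0,0,0]
    - [255,-10,0,0.7,0,0,0]
    - [255,-12,0,0.7,0,0,0]
    - [255,-14.5,0,0.2,0,0,0]
    - [255,-17,0,-2,0,0,0]
    - [255,-17,0,-5,0,0,0]
    - [255,-17,0,-5,0,0,0]

```text
t: 9.3
tcp_pos: [0.3999, -0.0286, 0.1042]
tool_rot: [1.0, 0.017, 0.002, 0.001]
force: [-0.1, -0.5, -0.8]
finger_gap: 0.276
```

```bash
python3 - <<'E'
from h import *
q=down(.03)
inc([([.41,-.356,.10],q),([.46,-.356,.10],q),([.46,-.356,.02],q)])
im=manip.snapshot("top");cv2.imwrite("pics/t2.png",im[:,:,::-1])
cm=manip.camera_model("top");im=im.astype(int);r,g,b=im[...,0],im[...,1],im[...,2]
wood=((r>100)&(g>60)&(g<150)&(b<90)&(r<220)).astype(np.uint8); wood[:, :325]=0;wood[:,378:]=0;wood[:170]=0;wood[240:]=0
k=max(cv2.findContours(wood,0,2)[0],key=cv2.contourArea)
print("board",cv2.minAreaRect(np.array([onz(cm,p[0],0.014) for p in k],np.float32)))
E
```

```text
[-0.12, 32.76, 0.46] [0.001, -0.004, 0.005]
[4.88, 32.93, 0.48] [0.001, -0.004, 0.005]
[4.85, 32.92, 8.48] [0.001, -0.004, 0.005]
t 9.3 tcp [ 0.3999 -0.0286  0.1042] yaw 0.0346 tilt [ 0.0035 -0.0013] F [-0.1 -0.5 -0.8] gap 0.276
board ((0.5015164017677307, -0.31573161482810974), (0.21506625413894653, 0.16184037923812866), 0.38151928782463074)
```

Request:
drive_tool:
  increments:
    - [255,0,5,0,0,0,0]
    - [255,0,10,0,0,0,0]
    - [255,0,15,0,0,0,0]
    - [255,0,20,0,0,0,0]
    - [255,0,25,0,0,0,0]
    - [255,0,30,0.4,0,0,0]
    - [255,1.5,32.8,0.4,0,0,0]
    - [255,4.8,32.8,2,0,0,0]
    - [255,4.8,32.8,4,0,0,0]
    - [255,4.8,32.8,6,0,0,0]
    - [255,4.8,32.8,7.2,0,0,0]
    - [255,4.8,32.8,7.8,0,0,0]
    - [255,4.8,32.8,8.3,0,0,0]
    - [255,4.8,32.8,8.3,0,0,0]
    - [255,4.8,32.8,8.3,0,0,0]

```text
t: 10.85
tcp_pos: [0.4594, -0.355, 0.0199]
tool_rot: [1.0, 0.017, 0.0, 0.001]
force: [0.3, 0.2, -1.2]
finger_gap: 0.269
```

```bash
python3 - <<'E'
from h import *
inc([])
im=manip.snapshot("wrist");cv2.imwrite("pics/w5.png",im[:,:,::-1])
E
```

```text
t 10.85 tcp [ 0.4594 -0.355   0.0199] yaw 0.0348 tilt [ 0.0009 -0.001 ] F [ 0.3  0.2 -1.2] gap 0.269
```

View pics/w5.png

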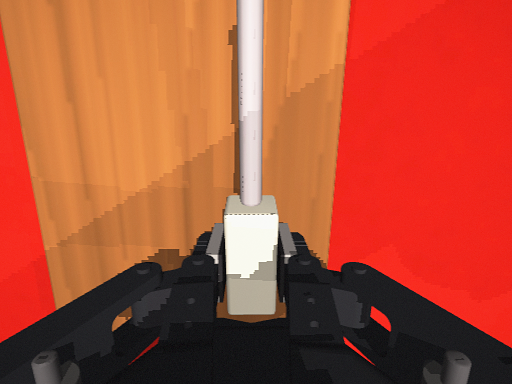

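Request:
drive_tool:
  increments:
    - [255,0,0,0.3,0,0,0]
    - [80,0,0,0.3,0,0,0]
    - [80,0,0,0.3,0,0,0]
    - [80,0,0,0.3,0,0,0]
    - [80,0,0,0.3,0,0,0]
    - [80,0,0,-2,0,0,0]
    - [80,0,0,-6,0,0,0]
    - [80,0,-4,-10,0,0,0]
    - [80,0,-9,-13,0,0,0]
    - [80,0,-14,-14,0,0,0]
    - [80,0,-19,-14,0,0,0]
    - [80,0,-24,-14,0,0,0]
    - [80,1,-29,-14,0,0,0]
    - [80,4,-33,-14,0,0,0]
    - [80,7.5,-36,-14,0,0,0]
    - [80,10,-38.5,-13,0,0,0]
    - [80,11.8,-40,-11,0,0,0]
    - [80,12,-40,-10,0,0,0]
    - [80,12,-40,-10,0,0,0]
    - [80,12,-40,-10,0,0,0]

```text
t: 12.9
tcp_pos: [0.5638, 0.0486, 0.1191]
tool_rot: [1.0, 0.017, -0.001, -0.0]
force: [-0.1, -0.8, 0.3]
finger_gap: 0.686
```

```bash
python3 - <<'E'
from h import *
inc([([.566,.0475,.053],down(.038))])
im=manip.snapshot("scene");cv2.imwrite("pics/s2.png",im[:,:,::-1])
im=manip.snapshot("top");cv2.imwrite("pics/t3.png",im[:,:,::-1])
w=manip.snapshot("wrist");cv2.imwrite("pics/w6.png",w[:,:,::-1])
a=cv2.resize(im[100:250,120:380,::-1],(520,300),interpolation=cv2.INTER_CUBIC)
c=np.zeros((684,520,3),np.uint8);c[:300]=a;c[300:,:512]=w[:,:,::-1];cv2.imwrite("pics/c2.png",cv2.resize(c,(456,600)))
E
```

```text
[0.23, 0.12, 6.61] [-0.0, 0.002, -0.004]
t 12.9 tcp [0.5638 0.0486 0.1191] yaw 0.0339 tilt [-0.0021 -0.    ] F [-0.1 -0.8  0.3] gap 0.686
```

View pics/c2.png

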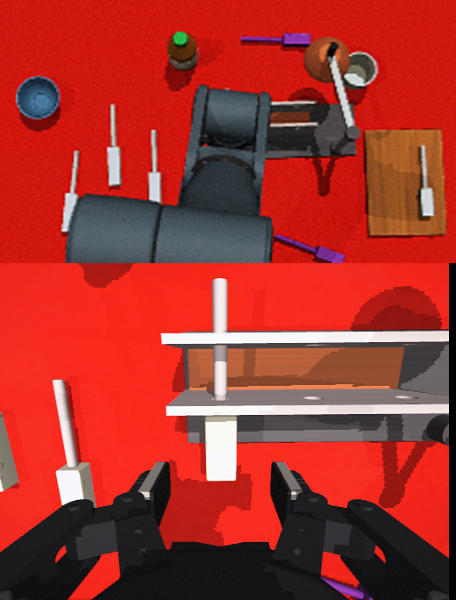

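Short2 lies on the board and short3 (221,448) is centred between the fingers. I grip it and pull it out.

Request:
drive_tool:
  increments:
    - [80,0.2,0.1,3,0,0,0]
    - [80,0.2,0.1,5,0,0,0]
    - [80,0.2,0.1,6.6,0,0,0]
    - [80,0.2,0.1,6.6,0,0,0]
    - [80,0.2,0.1,6.6,0,0,0]
    - [255,0.2,0.1,6.6,0,0,0]
    - [255,0.2,0.1,6.6,0,0,0]
    - [255,0.2,0.1,6.6,0,0,0]
    - [255,0.2,0.1,6.6,0,0,0]
    - [255,0.2,0.1,6.6,0,0,0]
    - [255,0.2,0.1,6.6,0,0,0]

```text
t: 14.15
tcp_pos: [0.5678, 0.0483, 0.0542]
tool_rot: [1.0, 0.017, 0.001, 0.0]
force: [-0.9, -1.0, 5.2]
finger_gap: 0.271
```

Request:
drive_tool:
  increments:
    - [255,-1,0,0.08,0,0,0]
    - [255,-2.5,0,0.2,0,0,0]
    - [255,-4,0,0.35,0,0,0]
    - [255,-5.5,0,0.5,0,0,0]
    - [255,-7,0,0.6,0,0,0]
    - [255,-8.5,0,0.7,0,0,0]
    - [255,-10,0,0.7,0,0,0]
    - [255,-12,0,0.7,0,0,0]
    - [255,-14.5,0,0.2,0,0,0]
    - [255,-16.5,0,-2,0,0,0]
    - [255,-16.5,0,-5,0,0,0]
    - [255,-16.5,0,-5,0,0,0]

```text
t: 15.35
tcp_pos: [0.4019, 0.0428, 0.1051]
tool_rot: [1.0, 0.017, 0.001, 0.0]
force: [1.1, -0.2, -1.7]
finger_gap: 0.274
```

```bash
python3 - <<'E'
from h import *
q=down(.03)
inc([([.40,-.28,.10],q),([.46,-.28,.10],q),([.46,-.28,.019],q)])
im=manip.snapshot("top");cv2.imwrite("pics/t4.png",im[:,:,::-1])
cm=manip.camera_model("top");im=im.astype(int);r,g,b=im[...,0],im[...,1],im[...,2]
wood=((r>100)&(g>60)&(g<150)&(b<90)&(r<220)).astype(np.uint8); wood[:, :325]=0;wood[:,378:]=0;wood[:170]=0;wood[240:]=0
k=max(cv2.findContours(wood,0,2)[0],key=cv2.contourArea)
print("board",cv2.minAreaRect(np.array([onz(cm,p[0],0.014) for p in k],np.float32)))
E
```

```text
[-1.32, 32.26, 0.53] [0.001, -0.003, 0.005]
[4.68, 32.47, 0.54] [0.001, -0.003, 0.005]
[4.66, 32.46, 8.64] [0.001, -0.003, 0.005]
t 15.35 tcp [0.4019 0.0428 0.1051] yaw 0.035 tilt [ 0.0029 -0.0005] F [ 1.1 -0.2 -1.7] gap 0.274
board ((0.5015455484390259, -0.3166796565055847), (0.21739444136619568, 0.1607225388288498), 1.223658800125122)
```

Request:
drive_tool:
  increments:
    - [255,0,5,0,0,0,0]
    - [255,0,10,0,0,0,0]
    - [255,0,15,0,0,0,0]
    - [255,0,20,0,0,0,0]
    - [255,0,25,0,0,0,0]
    - [255,0,30,0.4,0,0,0]
    - [255,1.5,32.4,0.4,0,0,0]
    - [255,4.7,32.4,2,0,0,0]
    - [255,4.7,32.4,4,0,0,0]
    - [255,4.7,32.4,6,0,0,0]
    - [255,4.7,32.4,7.5,0,0,0]
    - [255,4.7,32.4,8.3,0,0,0]
    - [255,4.7,32.4,8.75,0,0,0]
    - [255,4.7,32.4,8.75,0,0,0]
    - [80,4.7,32.4,8.75,0,0,0]
    - [80,4.7,32.4,8.75,0,0,0]
    - [80,4.7,32.4,8.75,0,0,0]
    - [80,4.7,32.4,8.75,0,0,0]
    - [80,4.7,32.4,6,0,0,0]
    - [80,4.7,32.4,2,0,0,0]

```text
t: 17.4
tcp_pos: [0.4589, -0.2784, 0.0819]
tool_rot: [1.0, 0.017, -0.002, -0.002]
force: [0.7, -1.1, 0.6]
finger_gap: 0.687
```

Request:
drive_tool:
  increments:
    - [80,0,-4,-4,0,0,0]
    - [80,0,-9,-8,0,0,0]
    - [80,0,-14,-12,0,0,0]
    - [80,0,-19,-15,0,0,0]
    - [80,0,-24,-17,0,0,0]
    - [80,0,-29,-19,0,0,0]
    - [80,1,-34,-20,0,0,0]
    - [80,1.5,-39,-20,0,0,0]
    - [80,1.9,-44,-20,0,0,0]
    - [80,1.9,-49,-20,0,0,0]
    - [80,1.9,-53,-20,0,0,0]
    - [80,1.9,-53,-20,0,0,0]
    - [80,1.9,-53,-20,0,0,0]
    - [80,1.9,-53,-20,0,0,0]

```text
t: 18.8
tcp_pos: [0.4604, 0.2513, 0.2829]
tool_rot: [1.0, 0.019, -0.0, 0.0]
force: [-0.1, -0.4, -0.3]
finger_gap: 0.685
```

```bash
cat > longs.py <<'E'
from h import *
def longs(im,cm,v1=260):
    """handle boxes of white spits seen by the wrist camera: centre from the top face, z=.024"""
    i=im.astype(int); w=((i.min(2)>120)).astype(np.uint8); w[v1:]=0
    n,l,st,c=cv2.connectedComponentsWithStats(w); out=[]
    for k in range(1,n):
        if st[k,4]<300: continue
        P=np.argwhere(l==k)[:,::-1]; W=np.array([onz(cm,p,.012) for p in P]); 
        m=W.mean(0);v=np.linalg.svd(W-m,full_matrices=False)[2][0]; v=v if v[0]>0 else -v
        e=(W-m)@v; 
        out.append((st[k].tolist(),"ang",round(float(np.arctan2(v[1],v[0])),3),"len",round(float(np.ptp(e)),3),"rear",np.round(m+v*e.min(),3),"tip",np.round(m+v*e.max(),3)))
    return out
E
python3 - <<'E'
from longs import *
import pickle
inc([]); cm=manip.camera_model("wrist");im=manip.snapshot("wrist");cv2.imwrite("pics/w7.png",im[:,:,::-1]);pickle.dump(cm,open("w7.pkl","wb"))
for o in longs(im,cm): print(*o)
t=manip.snapshot("top")
c=np.zeros((684,520,3),np.uint8);c[:300]=cv2.resize(t[100:250,120:380,::-1],(520,300),interpolation=cv2.INTER_CUBIC);c[300:,:512]=im[:,:,::-1];cv2.imwrite("pics/c3.png",cv2.resize(c,(456,600)))
E
```

```text
t 18.8 tcp [0.4604 0.2513 0.2829] yaw 0.0372 tilt [-0.0007 -0.0009] F [-0.1 -0.4 -0.3] gap 0.685
[217, 0, 21, 136, 1733] ang 0.049 len 0.166 rear [0.489 0.284] tip [0.655 0.292]
[420, 39, 92, 7, 587] ang -1.527 len 0.118 rear [0.615 0.04 ] tip [ 0.621 -0.077]
[279, 46, 20, 130, 1587] ang 0.049 len 0.17 rear [0.435 0.198] tip [0.605 0.206]
[155, 77, 22, 125, 1485] ang -0.095 len 0.173 rear [0.39 0.38] tip [0.562 0.364]
[0, 102, 45, 150, 4447] ang -0.161 len 0.227 rear [0.294 0.605] tip [0.518 0.568]
```

View pics/c3.png

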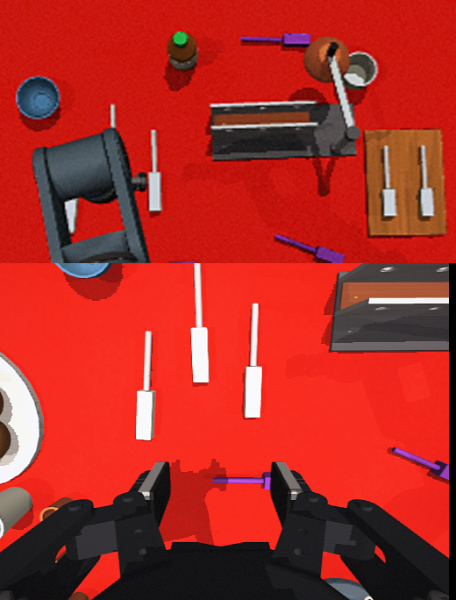

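Both shorts lie on the board. Long A has its handle centre at about (.475,.200) and angle .049; I pick it first.

Request:
drive_tool:
  increments:
    - [80,0.6,3,5,0,0,-0.01]
    - [80,1.3,5.2,10,0,0,-0.01]
    - [80,1.3,5.2,14,0,0,-0.01]
    - [80,1.3,5.2,18,0,0,-0.01]
    - [80,1.3,5.2,22,0,0,-0.01]
    - [80,1.3,5.2,25,0,0,-0.01]
    - [80,1.3,5.2,27,0,0,-0.01]
    - [80,1.3,5.2,27.9,0,0,-0.01]
    - [80,1.3,5.2,27.9,0,0,-0.01]
    - [80,1.3,5.2,27.9,0,0,-0.01]
    - [255,1.3,5.2,27.9,0,0,-0.01]
    - [255,1.3,5.2,27.9,0,0,-0.01]
    - [255,1.3,5.2,27.9,0,0,-0.01]
    - [255,1.3,5.2,27.9,0,0,-0.01]
    - [255,1.3,5.2,27.9,0,0,-0.01]
    - [255,1.3,5.2,27.9,0,0,-0.01]
  force: 35

```text
t: 20.5
tcp_pos: [0.4765, 0.1995, 0.0055]
tool_rot: [1.0, 0.023, 0.001, -0.0]
force: [0.5, -1.2, 6.0]
finger_gap: 0.273
```

```bash
python3 - <<'E'
from h import *
q=down(.039); z=manip.sense()["tcp_pos"][2]
inc([([.42,.15,.12],q),([.42,-.0966,.12],q),([.4507,-.0966,z+.058],q)])
im=manip.snapshot("wrist");cv2.imwrite("pics/w8.png",im[:,:,::-1])
i=im.astype(int);w=(i.min(2)>120)
for v in range(60,320,20):
    xs=np.nonzero(w[v,150:360])[0]; print(v,(xs.min()+150,xs.max()+150,len(xs)) if len(xs) else None,end=' ')
E
```

```text
[-5.85, 4.69, -11.46] [-0.0, -0.002, 0.006]
[-6.96, 29.32, -11.47] [-0.0, -0.002, 0.006]
[-3.9, 29.46, -5.81] [-0.0, -0.002, 0.006]
t 20.5 tcp [0.4765 0.1995 0.0055] yaw 0.0452 tilt [0.0022 0.0002] F [ 0.5 -1.2  6. ] gap 0.273
60 (np.int64(241), np.int64(261), 21) 80 (np.int64(241), np.int64(261), 21) 100 (np.int64(241), np.int64(261), 21) 120 (np.int64(241), np.int64(261), 21) 140 (np.int64(241), np.int64(260), 20) 160 (np.int64(242), np.int64(260), 19) 180 (np.int64(224), np.int64(277), 54) 200 (np.int64(225), np.int64(277), 53) 220 (np.int64(226), np.int64(276), 51) 240 (np.int64(226), np.int64(273), 48) 260 (np.int64(215), np.int64(273), 43) 280 (np.int64(227), np.int64(274), 48) 300 (np.int64(228), np.int64(274), 47)
```

Request:
drive_tool:
  increments:
    - [255,0,0,-2,0,0,0]
    - [255,-1,0,-5,0,0,0]
    - [255,-4,2,-9,0,0,0]
    - [255,-6,5,-11.5,0,0,0.006]
    - [255,-6.5,10,-11.5,0,0,0.006]
    - [255,-6.7,15,-11.5,0,0,0.006]
    - [255,-6.9,20,-11.5,0,0,0.006]
    - [255,-7,25,-11,0,0,0.006]
    - [255,-7,29,-9,0,0,0.006]
    - [255,-5,29.5,-7,0,0,0.006]
    - [255,-3.9,29.5,-5.8,0,0,0.006]
    - [255,-3.9,29.5,-5.8,0,0,0.006]
    - [255,-3.9,29.5,-5.8,0,0,0.006]
    - [255,-3.9,29.5,-5.8,0,0,0.006]

```text
t: 21.95
tcp_pos: [0.4492, -0.0963, 0.0629]
tool_rot: [1.0, 0.02, -0.0, -0.0]
force: [-0.5, -0.0, -1.2]
finger_gap: 0.27
```

```bash
python3 - <<'E'
from h import *
q=down(.039)
for i in range(3): inc([([.4507,-.0966,.0635],q)]); im=manip.snapshot("wrist");
cv2.imwrite("pics/w9.png",im[:,:,::-1])
E
```

```text
[0.15, 0.04, -0.06] [-0.0, 0.001, 0.001]
t 21.95 tcp [ 0.4492 -0.0963  0.0629] yaw 0.0399 tilt [-0.0006  0.0002] F [-0.5 -0.  -1.2] gap 0.27
[0.13, 0.03, -0.05] [-0.0, 0.0, 0.001]
t 22.0 tcp [ 0.4494 -0.0964  0.063 ] yaw 0.0398 tilt [-0.0001  0.    ] F [-0.5  0.1 -1.3] gap 0.275
[0.11, 0.02, -0.05] [0.0, -0.0, 0.001]
t 22.05 tcp [ 0.4496 -0.0965  0.063 ] yaw 0.0397 tilt [ 0.0002 -0.0002] F [ 0.4 -0.4 -1.8] gap 0.273
```

View pics/w9.png

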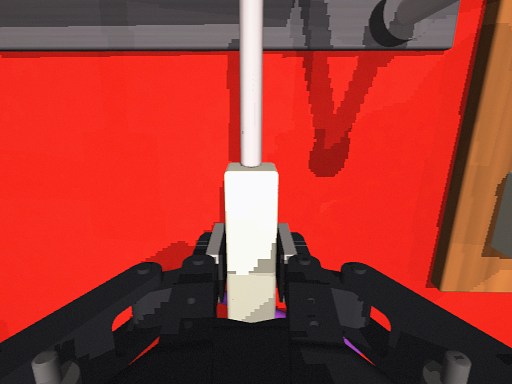

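The spit is held straight (tube at 251 px, along the tool's x). I advance gently into hole1 and watch the force.

Request:
drive_tool:
  increments:
    - [255,1,0,-0.05,0,0,0]
    - [255,2,0,-0.05,0,0,0]
    - [255,2.5,0,-0.05,0,0,0]
    - [255,3,0,-0.05,0,0,0]
    - [255,3.5,0,-0.05,0,0,0]
    - [255,4,0,-0.05,0,0,0]
    - [255,4,0,-0.05,0,0,0]

```text
t: 22.8
tcp_pos: [0.4909, -0.0957, 0.0628]
tool_rot: [1.0, 0.02, 0.0, 0.0]
force: [-0.7, -0.6, -1.1]
finger_gap: 0.274
```

```bash
python3 - <<'E'
from h import *
inc([([.5597,-.0923,.0635],down(.039))])
im=manip.snapshot("wrist");cv2.imwrite("pics/w10.png",im[:,:,::-1])
i=im.astype(int);w=(i.min(2)>120)
for v in range(2,320,12):
    xs=np.nonzero(w[v,150:360])[0]; print(v,(int(xs.min()+150),int(xs.max()+150),len(xs)) if len(xs) else None,end=' ')
E
```

```text
[6.89, -0.07, -0.06] [0.0, -0.001, 0.0]
t 22.8 tcp [ 0.4909 -0.0957  0.0628] yaw 0.039 tilt [ 0.001  -0.0004] F [-0.7 -0.6 -1.1] gap 0.274
2 (240, 261, 22) 14 (240, 261, 22) 26 (240, 359, 56) 38 (240, 359, 66) 50 (240, 359, 66) 62 (240, 359, 64) 74 (240, 359, 62) 86 (240, 359, 63) 98 (150, 355, 148) 110 (150, 354, 160) 122 (241, 261, 21) 134 (241, 261, 21) 146 (241, 261, 21) 158 (241, 261, 21) 170 (226, 276, 51) 182 (224, 278, 55) 194 (225, 277, 53) 206 (225, 277, 53) 218 (225, 277, 53) 230 (214, 288, 69) 242 (210, 292, 70) 254 (208, 274, 58) 266 (227, 274, 48) 278 (227, 275, 49) 290 (227, 275, 49) 302 (227, 274, 48) 314 (228, 274, 47)
```

Request:
drive_tool:
  increments:
    - [255,1,0,-0.05,0,0,0]
    - [255,2,0,-0.05,0,0,0]
    - [255,2.5,0,-0.05,0,0,0]
    - [255,3,0,-0.05,0,0,0]
    - [255,3.5,0,-0.05,0,0,0]
    - [255,4,0,-0.05,0,0,0]
    - [255,4.5,0,-0.05,0,0,0]
    - [255,5,0,-0.05,0,0,0]
    - [255,5.5,0,-0.05,0,0,0]
    - [255,6,0,-0.05,0,0,0]
    - [255,6.4,0,-0.05,0,0,0]
    - [255,6.4,0,-0.05,0,0,0]

```text
t: 24.05
tcp_pos: [0.5548, -0.0932, 0.0634]
tool_rot: [1.0, 0.02, 0.0, 0.0]
force: [0.1, 0.4, -1.7]
finger_gap: 0.27
```

```bash
python3 - <<'E'
from h import *
inc([([.5597,-.0923,.0635],down(.039))])
im=manip.snapshot("wrist");cv2.imwrite("pics/w11.png",im[:,:,::-1])
E
```

```text
[0.5, -0.07, -0.01] [0.0, -0.001, 0.0]
t 24.05 tcp [ 0.5548 -0.0932  0.0634] yaw 0.039 tilt [ 0.0009 -0.0003] F [ 0.1  0.4 -1.7] gap 0.27
```

View pics/w11.png

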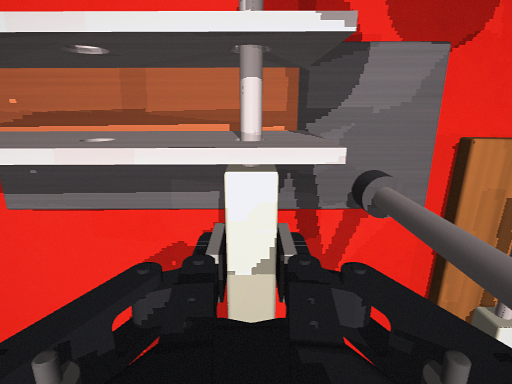

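Through both holes. Final push, watching the force.

Request:
drive_tool:
  increments:
    - [255,0.2,0,0,0,0,0]
    - [255,0.4,0,0,0,0,0]
    - [255,0.6,0,0,0,0,0]
    - [255,0.8,0,0,0,0,0]
    - [255,0.8,0,0,0,0,0]

```text
t: 24.6
tcp_pos: [0.5612, -0.0927, 0.0632]
tool_rot: [1.0, 0.02, -0.001, -0.0]
force: [-2.0, -0.2, -0.3]
finger_gap: 0.266
```

Request:
drive_tool:
  increments:
    - [255,0.2,0,0,0,0,0]
    - [255,0.3,0,0,0,0,0]
    - [255,0.3,0,0,0,0,0]

```text
t: 24.9
tcp_pos: [0.5612, -0.0924, 0.0629]
tool_rot: [1.0, 0.02, -0.004, -0.001]
force: [-8.2, -2.4, 1.8]
finger_gap: 0.273
```

Request:
drive_tool:
  increments:
    - [255,-0.3,0,0,0,0,0]
    - [80,-0.3,0,0,0,0,0]
    - [80,-0.3,0,0,0,0,0]
    - [80,-0.3,0,0,0,0,0]
    - [80,-0.3,0,0,0,0,0]
    - [80,-0.3,0,-3,0,0,0]
    - [80,-0.3,0,-7,0,0,0]
    - [80,-0.5,-2,-11,0,0,0]
    - [80,-2,-6,-15,0,0,0]
    - [80,-3,-11,-18,0,0,0]
    - [80,-4,-16,-20,0,0,0]
    - [80,-6,-21,-22,0,0,0]
    - [80,-7,-26,-22,0,0,0]
    - [80,-8,-31,-22,0,0,0]
    - [80,-8.8,-34.5,-22,0,0,0]
    - [80,-8.8,-34.5,-22,0,0,0]
    - [80,-8.8,-34.5,-22,0,0,0]
    - [80,-8.8,-34.5,-22,0,0,0]

```text
t: 26.7
tcp_pos: [0.4636, 0.2486, 0.2833]
tool_rot: [1.0, 0.02, 0.0, 0.0]
force: [-0.5, -0.6, -0.5]
finger_gap: 0.688
```

```bash
python3 - <<'E'
from longs import *
inc([]); cm=manip.camera_model("wrist");im=manip.snapshot("wrist");cv2.imwrite("pics/w12.png",im[:,:,::-1])
for o in longs(im,cm): print(*o)
t=manip.snapshot("top");cv2.imwrite("pics/t5.png",t[:,:,::-1]);s=manip.snapshot("scene");cv2.imwrite("pics/s5.png",s[:,:,::-1])
E
```

```text
t 26.7 tcp [0.4636 0.2486 0.2833] yaw 0.0399 tilt [ 0.0003 -0.0006] F [-0.5 -0.6 -0.5] gap 0.688
[216, 0, 20, 139, 1743] ang 0.047 len 0.17 rear [0.488 0.284] tip [0.658 0.292]
[417, 44, 95, 7, 635] ang -1.526 len 0.122 rear [0.614 0.041] tip [ 0.62  -0.081]
[153, 80, 22, 124, 1476] ang -0.095 len 0.173 rear [0.39 0.38] tip [0.562 0.364]
[0, 104, 44, 148, 4313] ang -0.158 len 0.225 rear [0.297 0.603] tip [0.518 0.568]
```

Request:
drive_tool:
  increments:
    - [80,3,-1.5,5,0,0,-0.008]
    - [80,6,-3.4,10,0,0,-0.008]
    - [80,6.7,-3.4,14,0,0,-0.008]
    - [80,6.7,-3.4,18,0,0,-0.008]
    - [80,6.7,-3.4,22,0,0,-0.008]
    - [80,6.7,-3.4,25,0,0,-0.008]
    - [80,6.7,-3.4,27,0,0,-0.008]
    - [80,6.7,-3.4,27.9,0,0,-0.008]
    - [80,6.7,-3.4,27.9,0,0,-0.008]
    - [80,6.7,-3.4,27.9,0,0,-0.008]
    - [255,6.7,-3.4,27.9,0,0,-0.008]
    - [255,6.7,-3.4,27.9,0,0,-0.008]
    - [255,6.7,-3.4,27.9,0,0,-0.008]
    - [255,6.7,-3.4,27.9,0,0,-0.008]
    - [255,6.7,-3.4,27.9,0,0,-0.008]
    - [255,6.7,-3.4,27.9,0,0,-0.008]

```text
t: 28.45
tcp_pos: [0.5302, 0.2856, 0.0057]
tool_rot: [1.0, 0.024, 0.001, -0.0]
force: [-0.2, -0.1, 5.3]
finger_gap: 0.269
```

```bash
cat > held.py <<'E'
from h import *
im=manip.snapshot("wrist"); i=im.astype(int);w=(i.min(2)>120)
for v in list(range(30,160,40))+list(range(160,184,3))+[200]:
    xs=np.nonzero(w[v,200:300])[0]; print(v,(int(xs.min()+200),int(xs.max()+200)) if len(xs) else None,end=' ')
print()
E
python3 - <<'E'
from h import *
q=down(.039); z=manip.sense()["tcp_pos"][2]
inc([([.45,.25,.12],q),([.44,-.0262,.12],q),([.457,-.0262,z+.058],q)])
import held
E
```

```text
[-8.15, 3.17, -11.45] [-0.001, -0.002, 0.008]
[-10.45, 30.72, -11.47] [-0.001, -0.002, 0.008]
[-8.76, 30.8, -5.84] [-0.001, -0.002, 0.008]
t 28.45 tcp [0.5302 0.2856 0.0057] yaw 0.047 tilt [0.0024 0.0007] F [-0.2 -0.1  5.3] gap 0.269
30 (241, 262) 70 (241, 262) 110 (241, 261) 150 (241, 261) 160 (241, 260) 163 (242, 260) 166 (230, 273) 169 (228, 274) 172 (227, 275) 175 (225, 277) 178 (224, 278) 181 (225, 278) 200 (225, 277)
```

Request:
drive_tool:
  increments:
    - [255,0,0,-2,0,0,0]
    - [255,-1,0,-5,0,0,0]
    - [255,-4,1.5,-9,0,0,0]
    - [255,-8,4,-11.5,0,0,0.008]
    - [255,-9,9,-11.5,0,0,0.008]
    - [255,-9.5,14,-11.5,0,0,0.008]
    - [255,-10,19,-11.5,0,0,0.008]
    - [255,-10.4,24,-11.5,0,0,0.008]
    - [255,-10.4,29,-9,0,0,0.008]
    - [255,-9.5,30.8,-7,0,0,0.008]
    - [255,-8.8,30.8,-5.85,0,0,0.008]
    - [255,-8.8,30.8,-5.85,0,0,0.008]
    - [255,-8.8,30.8,-5.85,0,0,0.008]
    - [255,-8.8,30.8,-5.85,0,0,0.008]

```text
t: 29.9
tcp_pos: [0.4552, -0.0252, 0.0634]
tool_rot: [1.0, 0.021, -0.0, -0.0]
force: [0.2, 0.4, -0.9]
finger_gap: 0.274
```

```bash
python3 - <<'E'
from h import *
import held
inc([([.457,-.0262,.0637],down(.039)),([.550,-.0226,.0637],down(.039))])
E
```

```text
30 (241, 262) 70 (241, 261) 110 (241, 261) 150 (242, 260) 160 (242, 260) 163 (242, 260) 166 (230, 273) 169 (228, 274) 172 (228, 275) 175 (225, 277) 178 (224, 278) 181 (225, 277) 200 (225, 277) 
[0.16, 0.1, -0.02] [0.0, -0.0, 0.002]
[9.46, 0.13, -0.02] [0.0, -0.0, 0.002]
t 29.95 tcp [ 0.4554 -0.0252  0.0635] yaw 0.0411 tilt [ 0.0002 -0.    ] F [ 0.7 -0.1 -1.3] gap 0.27
```

Request:
drive_tool:
  increments:
    - [255,1,0.1,0,0,0,0.002]
    - [255,2,0.1,0,0,0,0.002]
    - [255,2.5,0.1,0,0,0,0.002]
    - [255,3,0.1,0,0,0,0.002]
    - [255,3.5,0.1,0,0,0,0.002]
    - [255,3.5,0.1,0,0,0,0.002]

```text
t: 30.55
tcp_pos: [0.4918, -0.0263, 0.0628]
tool_rot: [1.0, 0.018, 0.001, 0.0]
force: [0.8, 0.1, -1.6]
finger_gap: 0.274
```

Request:
drive_tool:
  increments:
    - [255,1,0,0,0,0,0]
    - [255,1.5,0,0,0,0,0]
    - [255,2,0,0,0,0,0]
    - [255,2.5,0,0,0,0,0]
    - [255,3,0,0,0,0,0]
    - [255,3.5,0,0,0,0,0]
    - [255,3.5,0,0,0,0,0]

```text
t: 31.25
tcp_pos: [0.5268, -0.025, 0.0629]
tool_rot: [1.0, 0.018, 0.001, 0.0]
force: [-0.7, -0.6, -0.5]
finger_gap: 0.271
```

Request:
drive_tool:
  increments:
    - [255,1,0,0,0,0,0]
    - [255,1.5,0,0,0,0,0]
    - [255,2,0,0,0,0,0]
    - [255,2.5,0,0,0,0,0]
    - [255,2.5,0,0,0,0,0]

```text
t: 31.75
tcp_pos: [0.5519, -0.0241, 0.0629]
tool_rot: [1.0, 0.018, 0.001, 0.0]
force: [0.2, 0.0, -1.3]
finger_gap: 0.271
```

```bash
python3 - <<'E'
from h import *
inc([([.5610,-.0222,.0637],down(.039))])
im=manip.snapshot("wrist");cv2.imwrite("pics/w13.png",im[:,:,::-1])
import held
E
```

```text
[0.92, -0.15, -0.08] [0.0, -0.001, -0.002]
t 31.75 tcp [ 0.5519 -0.0241  0.0629] yaw 0.0369 tilt [ 0.0014 -0.0003] F [ 0.2  0.  -1.3] gap 0.271
30 None 70 (244, 258) 110 (241, 261) 150 (200, 299) 160 (200, 299) 163 (244, 252) 166 (244, 253) 169 None 172 None 175 (225, 277) 178 (224, 277) 181 (225, 277) 200 (225, 277)
```

Force-free, so it looks threaded. Push home.

Request:
drive_tool:
  increments:
    - [255,0.4,0,0,0,0,0]
    - [255,0.8,0,0,0,0,0]
    - [255,1.1,0,0,0,0,0]
    - [255,1.3,0,0,0,0,0]
    - [255,1.3,0,0,0,0,0]

```text
t: 32.35
tcp_pos: [0.5591, -0.0231, 0.0621]
tool_rot: [1.0, 0.019, -0.005, -0.001]
force: [-8.5, -2.0, 2.1]
finger_gap: 0.274
```

```bash
python3 - <<'E'
from h import *
inc([])
im=manip.snapshot("wrist");cv2.imwrite("pics/w14.png",im[:,:,::-1])
E
```

```text
t 32.35 tcp [ 0.5591 -0.0231  0.0621] yaw 0.0378 tilt [-0.0106  0.001 ] F [-8.5 -2.   2.1] gap 0.274
```

View pics/w14.png

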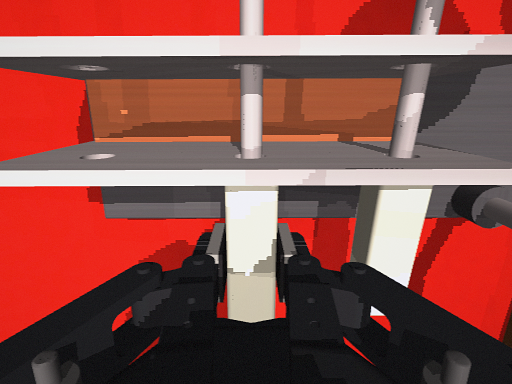

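Both spits are home in holes 1 and 2. I release and go for the third.

Request:
drive_tool:
  increments:
    - [255,-0.4,0,0,0,0,0]
    - [80,-0.4,0,0,0,0,0]
    - [80,-0.4,0,0,0,0,0]
    - [80,-0.4,0,0,0,0,0]
    - [80,-0.4,0,0,0,0,0]
    - [80,-0.4,0,-3,0,0,0]
    - [80,-0.4,0,-7,0,0,0]
    - [80,-0.5,-2,-11,0,0,0]
    - [80,-2,-6,-15,0,0,0]
    - [80,-4,-11,-18,0,0,0]
    - [80,-6,-16,-20,0,0,0]
    - [80,-8,-21,-22,0,0,0]
    - [80,-9,-26,-22,0,0,0]
    - [80,-9.7,-31,-22,0,0,0]
    - [80,-9.7,-33.5,-22,0,0,0]
    - [80,-9.7,-33.5,-22,0,0,0]
    - [80,-9.7,-33.5,-22,0,0,0]
    - [80,-9.7,-33.5,-22,0,0,0]

```text
t: 34.2
tcp_pos: [0.4545, 0.3068, 0.2825]
tool_rot: [1.0, 0.018, -0.0, 0.001]
force: [0.4, 0.3, -0.7]
finger_gap: 0.685
```

```bash
python3 - <<'E'
from longs import *
inc([]); cm=manip.camera_model("wrist");im=manip.snapshot("wrist");cv2.imwrite("pics/w15.png",im[:,:,::-1])
for o in longs(im,cm): print(*o)
t=manip.snapshot("top");cv2.imwrite("pics/t6.png",t[:,:,::-1]);s=manip.snapshot("scene");cv2.imwrite("pics/s6.png",s[:,:,::-1])
E
```

```text
t 34.2 tcp [0.4545 0.3068 0.2825] yaw 0.0368 tilt [-0.0005 -0.0011] F [ 0.4  0.3 -0.7] gap 0.685
[193, 74, 23, 126, 1507] ang -0.083 len 0.173 rear [0.39  0.378] tip [0.562 0.364]
[0, 80, 83, 174, 6734] ang -0.094 len 0.257 rear [0.284 0.615] tip [0.54  0.591]
```

Request:
drive_tool:
  increments:
    - [80,-1,-3.5,5,0,0,0.06]
    - [80,-2,-6.9,10,0,0,0.125]
    - [80,-2,-6.9,14,0,0,0.125]
    - [80,-2,-6.9,18,0,0,0.125]
    - [80,-2,-6.9,22,0,0,0.125]
    - [80,-2,-6.9,25,0,0,0.125]
    - [80,-2,-6.9,27,0,0,0.125]
    - [80,-2,-6.9,27.85,0,0,0.125]
    - [80,-2,-6.9,27.85,0,0,0.125]
    - [80,-2,-6.9,27.85,0,0,0.125]
    - [255,-2,-6.9,27.85,0,0,0.125]
    - [255,-2,-6.9,27.85,0,0,0.125]
    - [255,-2,-6.9,27.85,0,0,0.125]
    - [255,-2,-6.9,27.85,0,0,0.125]
    - [255,-2,-6.9,27.85,0,0,0.125]
    - [255,-2,-6.9,27.85,0,0,0.125]

```text
t: 35.95
tcp_pos: [0.4326, 0.3763, 0.0057]
tool_rot: [0.999, -0.044, 0.001, -0.0]
force: [0.0, -0.5, 7.5]
finger_gap: 0.268
```

```bash
python3 - <<'E'
from h import *
q=down(.039); z=manip.sense()["tcp_pos"][2]
inc([([.43,.30,.12],q),([.44,.0436,.12],q),([.4545,.0436,z+.058],q)])
import held
E
```

```text
[0.43, 7.61, -11.44] [-0.001, -0.002, -0.127]
[3.68, 33.06, -11.46] [-0.001, -0.002, -0.127]
[5.11, 32.94, -5.82] [-0.001, -0.002, -0.127]
t 35.95 tcp [0.4326 0.3763 0.0057] yaw -0.088 tilt [0.0019 0.0009] F [ 0.  -0.5  7.5] gap 0.268
30 (241, 262) 70 (241, 262) 110 (241, 261) 150 (242, 261) 160 (242, 261) 163 (230, 273) 166 (229, 274) 169 (227, 275) 172 (225, 277) 175 (225, 278) 178 (225, 278) 181 (225, 278) 200 (225, 277)
```

Request:
drive_tool:
  increments:
    - [255,0,0,-2,0,0,0]
    - [255,0,1,-5,0,0,0]
    - [255,0,4,-9,0,0,-0.06]
    - [255,0.4,8,-11.5,0,0,-0.127]
    - [255,1,13,-11.5,0,0,-0.127]
    - [255,1.7,18,-11.5,0,0,-0.127]
    - [255,2.4,23,-11.5,0,0,-0.127]
    - [255,3.2,28,-10,0,0,-0.127]
    - [255,3.7,32,-8,0,0,-0.127]
    - [255,4.6,33,-6.5,0,0,-0.127]
    - [255,5.1,33,-5.85,0,0,-0.127]
    - [255,5.1,33,-5.85,0,0,-0.127]
    - [255,5.1,33,-5.85,0,0,-0.127]
    - [255,5.1,33,-5.85,0,0,-0.127]

```text
t: 37.4
tcp_pos: [0.4534, 0.044, 0.0634]
tool_rot: [1.0, 0.021, 0.0, 0.0]
force: [-0.8, 0.7, -2.2]
finger_gap: 0.274
```

```bash
python3 - <<'E'
from h import *
import held
inc([([.4545,.0436,.0635],down(.039)),([.550,.0473,.0635],down(.039))])
E
```

```text
30 (241, 262) 70 (241, 262) 110 (241, 261) 150 (242, 261) 160 (242, 260) 163 (230, 272) 166 (229, 274) 169 (228, 275) 172 (225, 277) 175 (225, 278) 178 (225, 278) 181 (225, 278) 200 (225, 277) 
[0.1, 0.04, -0.01] [0.0, -0.001, 0.002]
[9.66, 0.06, -0.0] [0.0, -0.001, 0.002]
t 37.45 tcp [0.4535 0.044  0.0634] yaw 0.0412 tilt [ 0.0006 -0.    ] F [-0.9  0.3 -1.1] gap 0.269
```

Request:
drive_tool:
  increments:
    - [255,1,0.05,0,0,0,0.002]
    - [255,2,0.05,0,0,0,0.002]
    - [255,2.5,0.05,0,0,0,0.002]
    - [255,3,0.05,0,0,0,0.002]
    - [255,3.5,0.05,0,0,0,0.002]
    - [255,3.5,0.05,0,0,0,0.002]

```text
t: 38.05
tcp_pos: [0.4897, 0.0435, 0.0628]
tool_rot: [1.0, 0.018, 0.001, 0.0]
force: [0.7, 0.2, -1.5]
finger_gap: 0.273
```

Request:
drive_tool:
  increments:
    - [255,1,0,0,0,0,0]
    - [255,1.5,0,0,0,0,0]
    - [255,2,0,0,0,0,0]
    - [255,2.5,0,0,0,0,0]
    - [255,3,0,0,0,0,0]
    - [255,3.5,0,0,0,0,0]
    - [255,3.5,0,0,0,0,0]

```text
t: 38.75
tcp_pos: [0.5248, 0.0448, 0.0629]
tool_rot: [1.0, 0.018, 0.001, 0.0]
force: [0.5, -0.6, -1.4]
finger_gap: 0.268
```

Request:
drive_tool:
  increments:
    - [255,1,0,0,0,0,0]
    - [255,1.5,0,0,0,0,0]
    - [255,2,0,0,0,0,0]
    - [255,2.5,0,0,0,0,0]
    - [255,2.5,0,0,0,0,0]

```text
t: 39.25
tcp_pos: [0.5498, 0.0457, 0.0629]
tool_rot: [1.0, 0.018, 0.001, 0.0]
force: [-0.4, 1.1, -1.6]
finger_gap: 0.267
```

Request:
drive_tool:
  increments:
    - [255,0.4,0,0,0,0,0]
    - [255,0.8,0,0,0,0,0]
    - [255,1.1,0,0,0,0,0]
    - [255,1.3,0,0,0,0,0]
    - [255,1.3,0,0,0,0,0]

```text
t: 39.75
tcp_pos: [0.5552, 0.0464, 0.062]
tool_rot: [1.0, 0.019, -0.007, -0.0]
force: [-11.0, -2.6, 4.9]
finger_gap: 0.271
```

Home contact as expected. I release and check everything from above.

Request:
drive_tool:
  increments:
    - [255,-0.5,0,0,0,0,0]
    - [80,-0.5,0,0,0,0,0]
    - [80,-0.5,0,0,0,0,0]
    - [80,-0.5,0,0,0,0,0]
    - [80,-0.5,0,0,0,0,0]
    - [80,-0.5,0,-3,0,0,0]
    - [80,-0.5,0,-7,0,0,0]
    - [80,-0.5,0,-12,0,0,0]
    - [40,-2,3,-17,0,0,0]
    - [0,-3,5,-21,0,0,0]
    - [0,-4,7,-25,0,0,0]
    - [0,-5,9,-29,0,0,0]
    - [0,-5.5,10,-32,0,0,0]
    - [0,-5.5,10,-32,0,0,0]
    - [0,-5.5,10,-32,0,0,0]

```text
t: 41.25
tcp_pos: [0.5104, -0.0559, 0.3834]
tool_rot: [1.0, 0.018, 0.001, 0.0]
force: [-1.0, 0.6, -0.5]
finger_gap: 1.001
```

```bash
python3 - <<'E'
from h import *
import pickle
inc([])
cm=manip.camera_model("wrist");im=manip.snapshot("wrist");cv2.imwrite("pics/w16.png",im[:,:,::-1]);pickle.dump(cm,open("w16.pkl","wb"))
s=manip.snapshot("scene");cv2.imwrite("pics/s7.png",s[:,:,::-1]);t=manip.snapshot("top");cv2.imwrite("pics/t7.png",t[:,:,::-1])
a=im[:260,:,::-1];b=cv2.resize(s[130:300,100:360,::-1],(512,335),interpolation=cv2.INTER_CUBIC)
cv2.imwrite("pics/c4.png",np.vstack([a,b]))
E
```

```text
t 41.25 tcp [ 0.5104 -0.0559  0.3834] yaw 0.036 tilt [ 0.0018 -0.0003] F [-1.   0.6 -0.5] gap 1.001
```

View pics/c4.png

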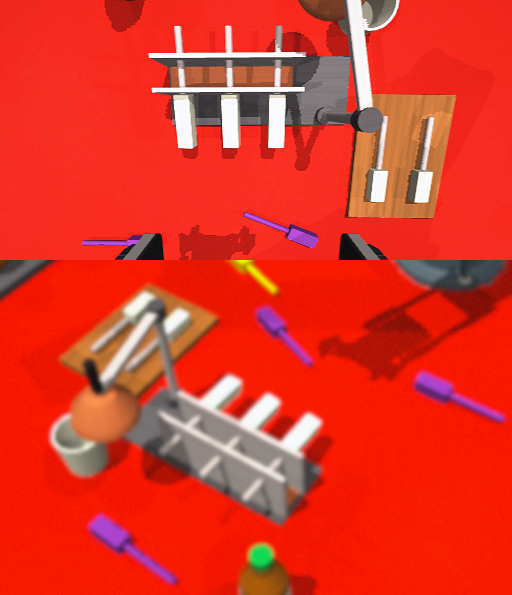

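All three long spits sit through both plates with handles at the front plate, and both shorts lie on the board. Next I return the lamp.

Request:
drive_tool:
  increments:
    - [0,4,2,0,0,0,0]
    - [0,8,4,0,0,0,0]
    - [0,12,6,0,0,0,0]
    - [0,16,8,2,0,0,0]
    - [0,20,9,5,0,0,0]
    - [0,20.8,9,8,0,0,0]
    - [0,20.8,9,9,0,0,0]
    - [0,20.8,9,9,0,0,0]
    - [0,20.8,9,9,0,0,0]

```text
t: 42.3
tcp_pos: [0.7213, -0.1375, 0.2938]
tool_rot: [1.0, 0.019, 0.0, 0.0]
force: [0.8, 0.8, 1.0]
finger_gap: 0.999
```

```bash
python3 - <<'E'
from h import *
inc([([.722,-.138,.221],down(.036))])
im=manip.snapshot("wrist");cv2.imwrite("pics/w17.png",im[:,:,::-1])
E
```

```text
[0.06, 0.05, 7.28] [0.0, -0.001, 0.001]
t 42.3 tcp [ 0.7213 -0.1375  0.2938] yaw 0.0374 tilt [ 0.0005 -0.0003] F [0.8 0.8 1. ] gap 0.999
```

View pics/w17.png

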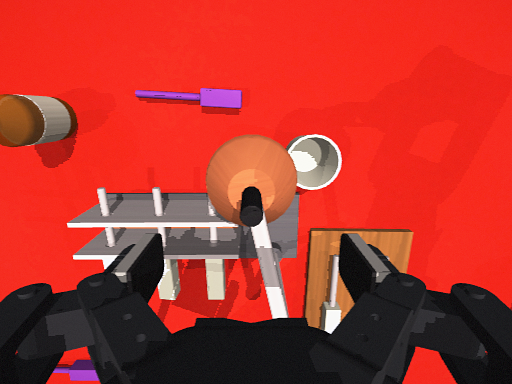

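The knob (251,205) is centred between the fingers. Descend and grip, then swing back.

Request:
drive_tool:
  increments:
    - [0,0,0,3,0,0,0]
    - [0,0,0,6,0,0,0]
    - [0,0,0,7.2,0,0,0]
    - [0,0,0,7.2,0,0,0]
    - [120,0,0,7.2,0,0,0]
    - [255,0,0,7.2,0,0,0]
    - [255,0,0,7.2,0,0,0]
    - [255,0,0,7.2,0,0,0]
    - [255,0,0,7.2,0,0,0]
    - [255,0,0,7.2,0,0,0]
    - [255,0,0,7.2,0,0,0]
    - [255,0,0,7.2,0,0,0]
  force: 20

```text
t: 43.55
tcp_pos: [0.7219, -0.138, 0.2216]
tool_rot: [1.0, 0.018, 0.001, 0.0]
force: [-0.4, 0.6, 4.0]
finger_gap: 0.18
```

Request:
drive_tool:
  increments:
    - [255,-0.45,-1.7,0,0,0,0]
    - [255,-1.35,-3.8,0,0,0,0]
    - [255,-2.55,-5.8,0,0,0,0]
    - [255,-4.05,-7.6,0,0,0,0]
    - [255,-5.8,-9.15,0,0,0,0]
    - [255,-7.75,-10.4,0,0,0,0]
    - [255,-9.85,-11.35,0,0,0,0]
    - [255,-11.8,-11.95,0,0,0,0]
    - [255,-13.6,-12.2,0,0,0,0]
    - [255,-14,-12.25,0,0,0,0]
    - [255,-14,-12.25,0,0,0,0]
    - [255,-14,-12.25,0,0,0,0]

```text
t: 44.75
tcp_pos: [0.5772, -0.0218, 0.2212]
tool_rot: [1.0, 0.019, 0.0, 0.002]
force: [-0.4, -5.7, 2.5]
finger_gap: 0.179
```

Request:
drive_tool:
  increments:
    - [0,0,0,0,0,0,0]
    - [0,0,0,0,0,0,0]
    - [0,0,0,0,0,0,0]
    - [0,0,0,0,0,0,0]
    - [0,0,0,0,0,0,0]
    - [0,0,0,-3,0,0,0]
    - [0,0,0,-7,0,0,0]
    - [0,0,0,-11,0,0,0]
    - [0,-4,0,-15,0,0,0]
    - [0,-8,0,-16,0,0,0]
    - [0,-8,0,-16,0,0,0]
    - [0,-8,0,-16,0,0,0]

```text
t: 45.95
tcp_pos: [0.4968, -0.0235, 0.3816]
tool_rot: [1.0, 0.018, 0.001, 0.0]
force: [0.7, -0.1, 0.7]
finger_gap: 1.002
```

```bash
python3 - <<'E'
from h import *
inc([])
cm=manip.camera_model("wrist");im=manip.snapshot("wrist");cv2.imwrite("pics/w18.png",im[:,:,::-1])
s=manip.snapshot("scene");cv2.imwrite("pics/s8.png",s[:,:,::-1])
a=im[:260,:,::-1];b=cv2.resize(s[130:300,100:360,::-1],(512,335),interpolation=cv2.INTER_CUBIC)
cv2.imwrite("pics/c5.png",np.vstack([a,b]))
print("hinge",proj(cm,[.57,-.176,.21]))
E
```

```text
t 45.95 tcp [ 0.4968 -0.0235  0.3816] yaw 0.0364 tilt [ 0.0022 -0.0004] F [ 0.7 -0.1  0.7] gap 1.002
hinge [402.14859693 107.04332704]
```

View pics/c5.png

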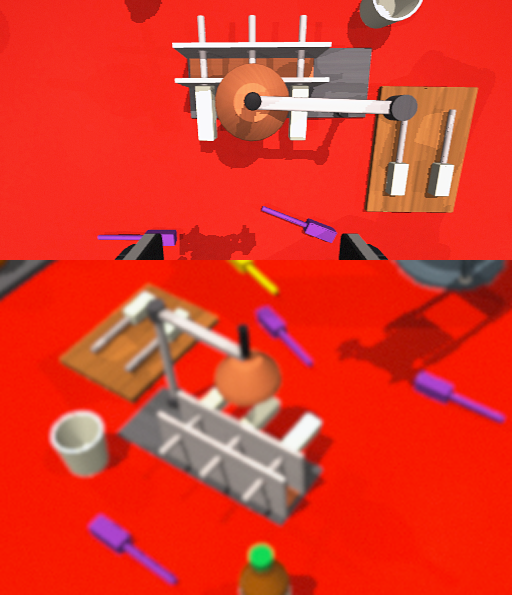

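```bash
python3 -c "
from station import manip
manip.sign_off()"
```

```text
the job is handed in; nothing more can be done
```

I handed the job in at about t = 46 s, with every part of the task done as far as my checks show.

- **Lamp out:** I swung it to about 1.36 rad.
- **Short spits:** I drew the two out of the middle and left holes and laid them flat on the board. Their handle centres are well inside its edges in the last picture.
- **Long spits:** All three went into holes 1 to 3 with almost no side force. Each ended in about 8–11 N of contact at the expected home position, and the last picture shows all three tips out of the back plate.
- **Lamp back:** I returned it to about 0.1 rad; the limit is 0.25 rad.
- **At hand-in:** The gripper was open and about 38 cm above the table. I gripped with 35 N at most. The teacup looked unmoved in the last pictures, and the arm never went near the bottle or the bowl.

I judged the final spit and board positions by eye rather than measuring them again. No check failed or disagreed, and I saw no sign of the grip slackening or of anything being knocked aside.

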